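# Seal the sample tub round its rim

### The job

The lid lies on the sample tub but is not sealed: go round its rim with a fingertip and lightly press down every raised lug until all eight are flush, and only then press the vent plug in the middle of the lid fully in, as it lets the air out until the rim is closed. Press gently, do not lift, tip or shove the tub, leave the things around it where they are, and finish clear of the lid.

Things in the scene. Friction and masses are not known exactly. Their poses are not given: they have to be found in the camera images.
- tub: Round white plastic sample tub full of sand (about 2.4 kg) with its press-on lid, loose on the work surface; foot 128 mm wide, 166 mm over the lid's lugs, 96 mm high to the lid's flush plane. Origin: centre of the underside, z up; its own +x points to lug 0. The lid's rim is slit into eight equal lugs, one every 45 degrees: lug k at 45*k degrees, counter-clockwise seen from above.
- lid_centre (a point): Point on the tub's axis in the lid's flush plane, 96 mm above the tub's underside; axes as the tub's. The fixed deck inside the lugs is a ring of 111 to 126 mm diameter in this plane, with a panel 2.5 mm lower inside it. The middle of a lug's top lies in this plane when it is home, 5 mm higher when it is up.
- lug_0_top (a point): Middle of the top of lug 0, 72 mm from the tub's axis (it moves with the lug). Every lug is 16 mm wide radially (64 to 80 mm from the axis) and about 50 mm long along the rim. Its crowned top slopes down by 7 mm to both ends, so a fingertip that slides along the rim, at about the flush plane, rides onto it and presses it down from either side.
- pull_tab (a point): Outer part of the fixed flat pull tab (no lug) that sticks out from under the rim between lugs 0 and 1, at 22.5 degrees; 18 mm wide, out to 95 mm from the axis, 11 mm below the flush plane. It has no part in the job.
- lug_0 (a joint): Lug 0 of the lid, at 0 degrees: travel straight down in m, 0 = up, 0.005 = pressed home, flush. All lugs are alike, a stiff press fit over the tub's bead: about 4 N pushes one down all the way, and it stays where it is left. At the start they stand up unevenly, the lowest at 2 mm of travel.
- lug_1 (a joint): Lug 1 of the lid, at 45 degrees: travel straight down in m, 0 = up, 0.005 = pressed home, flush.
- lug_2 (a joint): Lug 2 of the lid, at 90 degrees: travel straight down in m, 0 = up, 0.005 = pressed home, flush.
- lug_3 (a joint): Lug 3 of the lid, at 135 degrees: travel straight down in m, 0 = up, 0.005 = pressed home, flush.
- lug_4 (a joint): Lug 4 of the lid, at 180 degrees: travel straight down in m, 0 = up, 0.005 = pressed home, flush.
- lug_5 (a joint): Lug 5 of the lid, at 225 degrees: travel straight down in m, 0 = up, 0.005 = pressed home, flush.
- lug_6 (a joint): Lug 6 of the lid, at 270 degrees: travel straight down in m, 0 = up, 0.005 = pressed home, flush.
- lug_7 (a joint): Lug 7 of the lid, at 315 degrees: travel straight down in m, 0 = up, 0.005 = pressed home, flush.
- vent (a joint): Vent plug in the middle of the lid: travel straight down in m, 0 = open (standing up), 0.005 = pushed home. It is stiff (about 4 N all the way) and stays where it is left.
- vent_top (a point): Centre of the flat top of the vent plug, a round mushroom button 24 mm wide on the tub's axis; 8 mm above the flush plane when open, 3 mm above it when home.
- tin_a: Aluminium moisture tin with lid, 60 mm wide, 39 mm high, bystander. Origin: centre of the underside.
- tin_b: Second such tin, 60 mm wide, 39 mm high, bystander. Origin: centre of the underside.
- spatula: Mixing spatula lying flat, 214 x 25 x 14 mm, long along its x, bystander. Origin: centre of the underside.
- sieve: Small brass sieve, 102 mm wide, 42 mm high, bystander. Origin: centre of the underside.

How it is judged:
By the outcome, as a careful person would: the job done as asked, in the order asked, and still so for the second after the job is handed in, with the robot touching nothing.
It also fails if it takes over 61 s, if anything falls off the work surface, if the arm or the gripper's body presses on something with over 40 N, if the wrist force passes 120 N, or if a joint passes its speed limit or range.

### The arm

A 6-joint arm with a two-finger parallel gripper is mounted at the origin on a cart in front of the work surface, level with it; the furniture and walls round the work are solid. World frame = base frame: x ahead of the robot, y to its left, z up, the work surface at z = 0. Lengths are in m, angles in degrees, forces in N, time in s.
With the tool pointing down it reaches from about 0.325 to 0.9 m from the base axis. Payload 6.1 kg.
Tool frame: the origin (TCP) lies at the very end of the fingers, on their centre line; the grasp point (between the pads) lies 19 mm behind it (arm.grip_point_offset is the z of the grasp point in the tool frame, in m); z points along the fingers, y is the direction in which the jaws open and shut (so a half turn about z gives the same grasp; the last joint's range is limited). The gripper opens to 85 mm and grips with 20 to 120 N. Pads are 22 mm wide; open, the fingers measure 114 mm over their backs; the gripper's body (76 mm by 85 mm) begins 54 mm behind the grasp point. The pads swing forward as they close: fully open they stand 13 mm farther back than shut.
Start: joints at [60.556, 12.628, 87.462, -0, 79.91, -7.225], TCP at [0.236, 0.579, 0.231] pointing down, gripper open.
Joint ranges: [-170.65, 170.65], [-52.31, 119.04], [5.05, 147.46], [-71.25, 251.25], [11.57, 151.72], [-153.62, 153.62]. Speed limits (degrees/s): [147.25, 147.25, 172.46, 180, 180, 180].

### API

Orientations are given as a 3x3 rotation matrix whose columns are the frame's x, y, z axes.
In Python, from bench import arm gives the robot as it stands.
- The arm moves only by the tool move_arm, never from a script. Its argument "steps" is a list of rows, each a list of 7 numbers: the finger opening in mm, from 0 to 85.4, then the shift along the tool's x, y, z in mm, then the turn, a rotation vector about the tool's x, y, z in rad. A call has 1 to 5 rows; each row shifts and turns the pose as measured when the row begins, along the tool's axes as they then stand; what a row does not reach is not made up. A row lasts 1/10 s, in which the tool goes at most 50 mm and 8.59 degrees, less where a joint would pass 70% of its speed; a pose out of reach is approached as far as the arm can. A call with a gripper value outside its range is refused whole. The fingers move at their own pace and stop on an object; "newtons" is the grip in N (left out, the last holds). Time passes only in rows, so rows that do not move let the fingers close. It gives the time, the measured TCP pose, the force and the opening at its end, in the units of the state.
- arm.observe(): the state, without advancing time (a new reading comes with each control period).
- arm.snapshot(name): name is "scene" or "top" or "wrist"; returns a dict with "image" (480x640x3 uint8, red, green, blue), "range_z" (480x640 float32, m along the optical axis (not along the pixel's ray), 0 where there is no reading), "fx", "fy", "cx", "cy" (pixels), "R" (3x3) and "t" (3): a world point X has camera coordinates R X + t; the wrist camera has in their place "hand_eye" (4x4, takes a point from camera to tool coordinates, whose origin is the TCP and whose axes are the flange's). Camera axes: x right, y down, z forward; pixel columns grow to the right and rows downward; lengths in m; the calibration is good to about 2 mm. The wrist camera is an equidistant fisheye: a pixel r from the principal point sees the ray r / f radians off the axis. A picture is of the moment at which its call begins: read the wrist's pose just before it.
- arm.hand_in(): hands the job in, once; it reports no verdict.
The state is a dict: "time": time; "joints": joint angles; "qvel": joint speeds; "joint_torque": joint torques, N m; "ee_pos": TCP position; "tool_rot": TCP orientation; "force": force on the tool from outside, world axes, zero at the start; "wrist_torque": the same for the moment, N m; "grip_width": finger opening in m.
Only numpy, scipy, OpenCV 4.12 (cv2) and the standard library are available. Lean on these libraries where they do the work, as an engineer would, in place of code of your own. Each camera call takes 0.05 s, during which the arm holds its last target.

## Working session

There is one attempt and no reset: what is moved stays moved. The work goes in short steps, Python scripts to look and compute and a tool call to move; the robot and the scene stay as the last step left them, time stands still between calls to the robot, and variables do not carry over. Pictures are saved under pics/ and viewed, and the job is handed in when it is done.

Besides the shell and the picture viewer there is one more tool, called after ">>>" as name(argument=value, ...) on one line, values as JSON. move_arm: Moves the arm, as the interface text tells. Its arguments: {"type":"object","properties":{"steps":{"type":"array","items":{"type":"array","items":{"type":"number"}}},"newtons":{"type":"number"}},"required":["steps"]}

```bash
ls; mkdir -p pics
python3 - <<'E'
from bench import arm
import cv2,numpy as np
print(arm.observe())
for n in ["scene","top"]:
    s=arm.snapshot(n); cv2.imwrite(f"pics/{n}0.png",s["image"][:,:,::-1]); np.savez(f"{n}0.npz",**s)
    print(n,s["fx"],s["fy"],s["cx"],s["cy"],s["R"],s["t"])
E
```

```text
pics
{'time': 0.0, 'joints': array([ 6.05558090e+01,  1.26752844e+01,  8.75246716e+01, -5.63234870e-04,
        7.99095588e+01, -7.22189079e+00]), 'qvel': array([ 0.04896399,  0.06785702, -0.03349005,  0.09091665, -0.16083475,
       -0.09119827]), 'joint_torque': array([ 3.34350625e-04, -4.96898532e+01, -3.89392948e+01, -1.54704462e-04,
        1.09985561e-02, -8.68553656e-07]), 'ee_pos': array([0.23605777, 0.57806805, 0.23020887]), 'tool_rot': array([[-9.25724002e-01,  3.78198632e-01, -9.31165748e-04],
       [ 3.78199708e-01,  9.25722525e-01, -1.66926508e-03],
       [ 2.30687339e-04, -1.89744536e-03, -9.99998173e-01]]), 'force': array([ 0.56563593, -0.32455208, -0.18871718]), 'wrist_torque': array([ 0.04742628,  0.06640862, -0.01650794]), 'grip_width': 0.08556310359517316}
scene 498.3713998998636 498.3713998998636 323.19688601647425 247.48343973488994 [[ 0.42495225 -0.90500716 -0.01943266]
 [-0.6715241  -0.30077778 -0.67719134]
 [ 0.6070181   0.30082348 -0.73555032]] [-0.31145717  0.36955292  0.84699535]
top 578.4671290138691 578.4671290138691 313.6045603410467 241.30900635998609 [[-0.01107372 -0.99973552  0.0201562 ]
 [-0.99396365  0.008805   -0.10935603]
 [ 0.10914963 -0.02124551 -0.99379826]] [-0.11003323  0.49887872  1.19270762]
```

View pics/scene0.png

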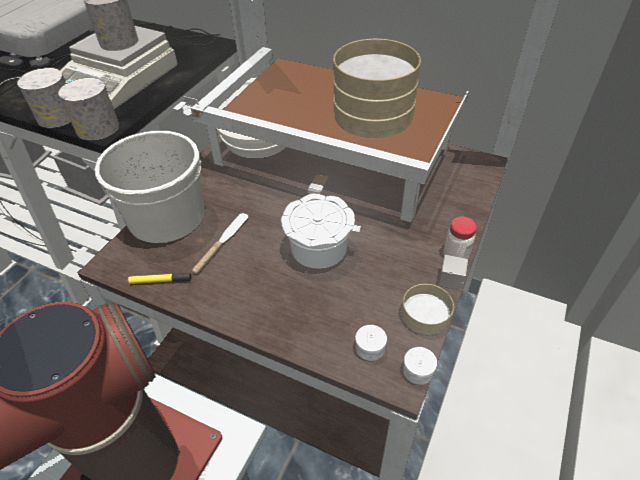

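View pics/top0.png

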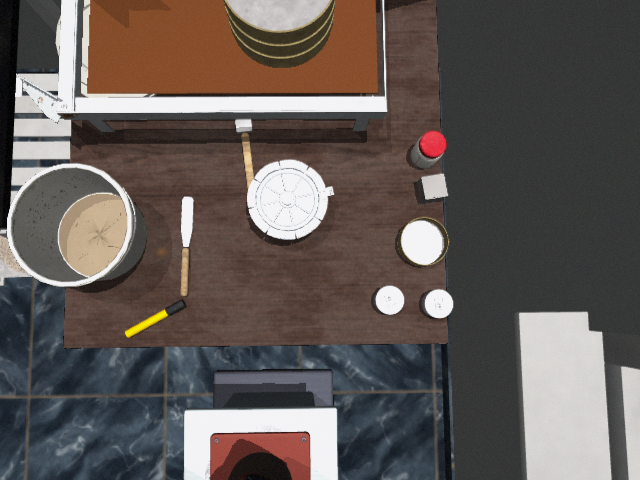

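The tub is near the centre of the table: top view lid centre ≈ (288,200), pull tab ≈ (330,190). The shelf lies just behind it, and a handle sticks out at (248,150). Next I'll measure from the depth images.

```bash
cat > h.py <<'E'
import numpy as np
def cloud(s):
    z=s["range_z"]; v,u=np.mgrid[:480,:640]
    P=np.stack([(u-s["cx"])/s["fx"]*z,(v-s["cy"])/s["fy"]*z,z],-1)
    W=(P-s["t"])@s["R"]
    W[z==0]=np.nan
    return W
E
python3 - <<'E'
import numpy as np,cv2
from h import *
from scipy.optimize import least_squares
for n in ["top","scene"]:
    s=dict(np.load(n+"0.npz")); W=cloud(s)
    for uv in ([(288,200),(328,190),(248,150),(245,125),(425,150),(240,105),(185,230)] if n=="top" else [(318,222),(357,228),(318,183),(410,200),(300,140)]):
        print(n,uv,W[uv[1],uv[0]].round(3))
    c=W[200,288] if n=="top" else W[222,318]
    m=(W[...,2]>.08)&(W[...,2]<.12)&(np.hypot(W[...,0]-c[0],W[...,1]-c[1])<.1)
    Q=W[m]; 
    # rim boundary: fit circle to outer points by angle
    def f(c0):
        a=np.degrees(np.arctan2(Q[:,1]-c0[1],Q[:,0]-c0[0]));r=np.hypot(Q[:,1]-c0[1],Q[:,0]-c0[0])
        return a,r
    a,r=f(c)
    pts=[]
    for k in range(-180,180,5):
        i=np.where((a>=k)&(a<k+5))[0]
        if len(i): pts.append(Q[i[np.argmax(r[i])]])
    pts=np.array(pts)
    sol=least_squares(lambda p:np.hypot(pts[:,0]-p[0],pts[:,1]-p[1])-p[2],[c[0],c[1],.083],loss='soft_l1',f_scale=.001)
    print("circle",sol.x, "z percent",np.percentile(Q[:,2],[5,50,95,99]))
    a,r=f(sol.x)
    for k in range(-180,180,10):
        i=(a>=k)&(a<k+10)&(r>.066)&(r<.078)
        j=(a>=k)&(a<k+10)&(r>.056)&(r<.062)
        o=(a>=k)&(a<k+10)&(r>.085)
        print(k+5, i.sum(), np.round(np.median(Q[i,2]),4) if i.any() else None, np.round(np.median(Q[j,2]),4) if j.any() else None,o.sum())
    m=(W[...,2]>.075)&(W[...,2]<.095)
    r=np.hypot(W[...,0]-sol.x[0],W[...,1]-sol.x[1]); m&=(r>.085)&(r<.1)
    T=W[m]; print("tab",m.sum(),T.mean(0), np.degrees(np.arctan2(*(T.mean(0)[:2]-sol.x[:2])[::-1])), np.degrees(np.arctan2(T[:,1]-sol.x[1],T[:,0]-sol.x[0])).round(0)[:60])
    im=s["image"][:,:,::-1]
    u,v=(288,200) if n=="top" else (318,228)
    cv2.imwrite(f"pics/{n}_crop.png",cv2.resize(im[v-60:v+60,u-70:u+70],None,fx=5,fy=5,interpolation=cv2.INTER_CUBIC))
E
```

```text
top (288, 200) [ 0.573 -0.063  0.105]
top (328, 190) [ 0.596 -0.144  0.085]
top (248, 150) [0.702 0.025 0.007]
top (245, 125) [0.757 0.032 0.009]
top (425, 150) [ 0.676 -0.343  0.094]
top (240, 105) [0.741 0.024 0.182]
top (185, 230) [0.527 0.16  0.005]
circle [ 0.57604245 -0.06110547  0.08086453] z percent [0.08927152 0.09491075 0.10107011 0.10397693]
-175 36 0.0943 0.0965 0
-165 36 0.0937 0.096 0
-155 38 0.0979 0.096 0
-145 40 0.0989 0.0955 0
-135 31 0.0968 0.0963 0
-125 35 0.0933 0.0957 0
-115 38 0.0949 0.0962 0
-105 38 0.0981 0.0967 0
-95 36 0.0982 0.0958 0
-85 33 0.0949 0.0952 13
-75 37 0.0922 0.0968 28
-65 37 0.0969 0.0951 0
-55 38 0.0994 0.0963 0
-45 34 0.0967 0.0958 0
-35 33 0.0922 0.0957 0
-25 37 0.0956 0.0962 0
-15 36 0.0997 0.0956 0
-5 40 0.1005 0.0965 0
5 33 0.0963 0.0952 0
15 35 0.0934 0.0959 0
25 39 0.0971 0.0961 0
35 35 0.0997 0.0963 0
45 35 0.0984 0.0967 0
55 33 0.0927 0.097 0
65 36 0.095 0.0961 0
75 35 0.0975 0.095 0
85 39 0.0987 0.0964 0
95 40 0.0956 0.0967 0
105 33 0.0934 0.0955 0
115 36 0.0978 0.0958 0
125 39 0.0995 0.0959 0
135 37 0.0965 0.0945 0
145 33 0.093 0.0
[... 981 characters left out ...]
5 15 0.093 0.0963 0
-25 24 0.0954 0.0952 0
-15 24 0.099 0.0965 0
-5 22 0.0994 0.0959 0
5 16 0.0961 0.0949 0
15 15 0.0949 0.0945 1
25 17 0.0984 0.0963 0
35 22 0.0993 0.0951 0
45 25 0.0977 0.0945 0
55 17 0.0924 0.0948 0
65 20 0.0947 0.0952 0
75 20 0.0988 0.0963 0
85 25 0.097 0.0955 0
95 27 0.0941 0.0958 0
105 13 0.0928 0.0961 0
115 17 0.0983 0.0939 0
125 22 0.1001 0.0951 0
135 29 0.0964 0.0956 0
145 27 0.0929 0.0962 0
155 16 0.0952 0.0962 0
165 23 0.0991 0.0964 0
175 26 0.0989 0.0961 0
tab 29 [ 0.59717554 -0.14646569  0.0845478 ] -76.4355290672443 [ 16. -73. -75. -74. -75. -73. -77. -74. -77. -75. -74. -79. -78. -78.
 -77. -82. -78. -78. -80. -81. -82. -82. -81. -80. -82. -82. -82. -84.
 -82.]
```

View pics/top_crop.png

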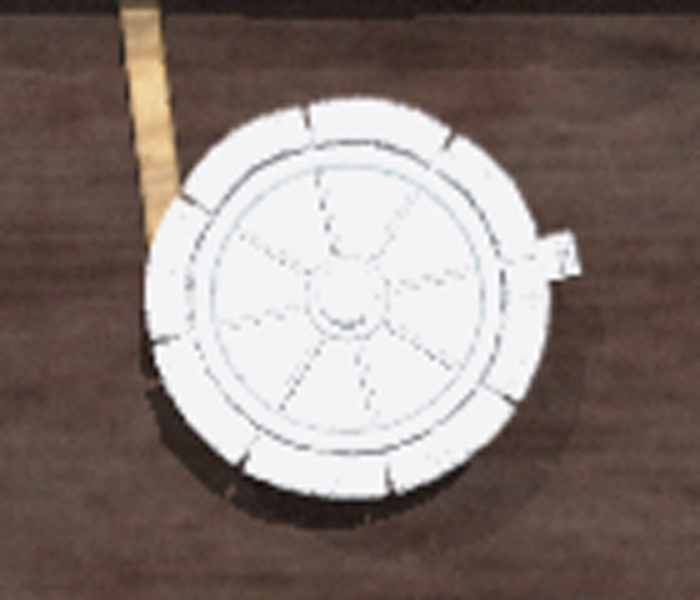

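View pics/scene_crop.png

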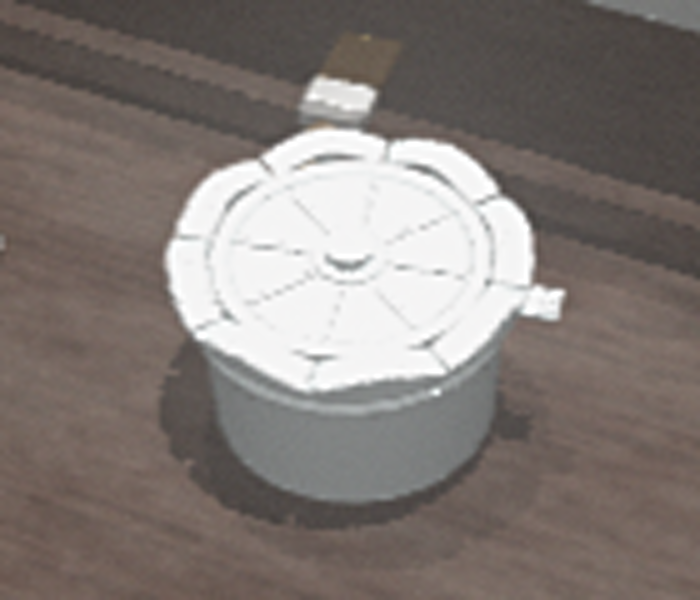

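Run:
```python
import numpy as np,cv2
from h import *
from bench import arm
w=arm.snapshot("wrist"); print(w["hand_eye"].round(3)); cv2.imwrite("pics/w0.png",w["image"][:,:,::-1])
s=dict(np.load("top0.npz")); W=cloud(s)
B=W[170:290,5:135].reshape(-1,3); B=B[B[:,2]>.05]; print("bucket",np.nanmin(B,0),np.nanmax(B,0))
S=W[90:118,75:385].reshape(-1,3); S=S[S[:,2]>.1]; print("shelf",np.nanmin(S,0),np.nanmax(S,0),np.nanpercentile(S[:,0],[1,5,50]))
S=W[:,:].reshape(-1,3); i=(S[:,2]>.15)&(S[:,0]>.4)&(S[:,1]>-.3)&(S[:,1]<.15); print(np.nanmin(S[i],0),np.nanpercentile(S[i,0],[.1,1]))
```

```text
[[ 0.    -0.949 -0.314  0.079]
 [ 1.     0.     0.    -0.   ]
 [-0.    -0.314  0.949 -0.143]
 [ 0.     0.     0.     1.   ]]
bucket [0.40335726 0.22274629 0.05000796] [0.62595601 0.50448191 0.18425349]
shelf [ 0.72348743 -0.2517397   0.14215793] [0.78469541 0.34038781 0.19235419] [0.72469306 0.72534804 0.74167921]
[ 0.72348743 -0.25358871  0.1500022 ] [0.72429821 0.72513479]
```

View pics/w0.png

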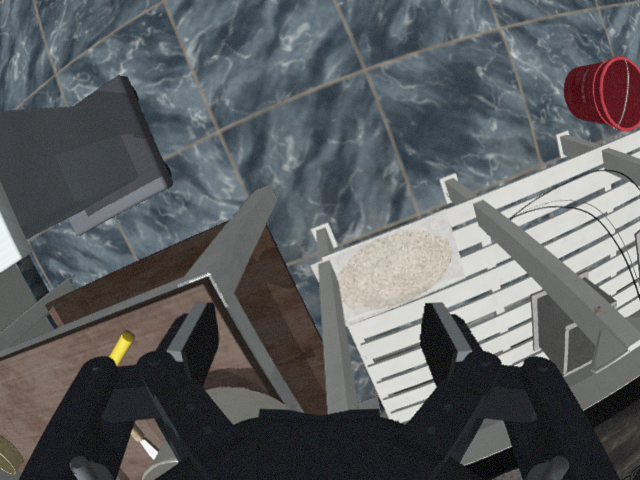

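>>> move_arm(steps=[[0,0,0,-20,0,0,-0.129],[0,0,0,-20,0,0,-0.129],[0,0,0,-20,0,0,-0.129],[0,0,0,0,0,0,0]], newtons=20)

```text
time: 0.55
ee_pos: [0.2354, 0.5769, 0.2889]
tool_rot: [[-1.0, -0.013, -0.004], [-0.013, 1.0, -0.007], [0.004, -0.007, -1.0]]
force: [0.3, -0.6, 0.8]
grip_width: 0.0283
```

>>> move_arm(steps=[[0,-23,-42,0,0,0,0],[0,-23,-42,0,0,0,0],[0,-23,-42,0,0,0,0],[0,-23,-42,0,0,0,0],[0,-23,-42,0,0,0,0]])

```text
time: 1.05
ee_pos: [0.3505, 0.3645, 0.282]
tool_rot: [[-1.0, -0.004, -0.009], [-0.004, 1.0, -0.011], [0.009, -0.011, -1.0]]
force: [1.1, -0.5, -0.3]
grip_width: -0.0002
```

>>> move_arm(steps=[[0,-23,-42,0,0,0,0],[0,-23,-42,0,0,0,0],[0,-23,-42,0,0,0,0],[0,-23,-42,0,0,0,0],[0,-23,-42,0,0,0,0]])

```text
time: 1.55
ee_pos: [0.4651, 0.1442, 0.2765]
tool_rot: [[-1.0, 0.015, -0.014], [0.015, 1.0, -0.013], [0.014, -0.013, -1.0]]
force: [-0.6, 1.3, -0.2]
grip_width: 0.0
```

```bash
cat >> h.py <<'E'
from scipy.spatial.transform import Rotation as Ro
C=np.array([.5765,-.0615]); YAW=-99.5
def lug(k,r=.072):
    a=np.radians(YAW+45*k); return C+r*np.array([np.cos(a),np.sin(a)])
def st(tgt=None):
    from bench import arm
    o=arm.observe(); R=o["tool_rot"]; 
    rv=Ro.from_matrix(R.T@np.diag([-1.,1,-1])).as_rotvec()
    print("t",round(o["time"],2),"pos",o["ee_pos"].round(4),"F",o["force"].round(1),"rotfix",rv.round(4))
    if tgt is not None: print("shift tool mm",(R.T@(np.array(tgt)-o["ee_pos"])*1000).round(1))
E
python3 -c "
from h import *
for k in range(8): print(k,lug(k).round(4))
st([.5765,-.0615,.2]); st([*lug(4),.15])"
```

```text
0 [ 0.5646 -0.1325]
1 [ 0.6183 -0.1201]
2 [ 0.6475 -0.0734]
3 [ 0.6351 -0.0197]
4 [0.5884 0.0095]
5 [ 0.5347 -0.0029]
6 [ 0.5055 -0.0496]
7 [ 0.5179 -0.1033]
t 1.55 pos [0.4651 0.1442 0.2765] F [-0.6  1.3 -0.2] rotfix [-0.0126 -0.0142 -0.0147]
shift tool mm [-115.5 -203.1   77.5]
t 1.55 pos [0.4651 0.1442 0.2765] F [-0.6  1.3 -0.2] rotfix [-0.0126 -0.0142 -0.0147]
shift tool mm [-127.1 -131.3  126.4]
```

>>> move_arm(steps=[[0,-31,-33,30,-0.013,-0.014,-0.015],[0,-31,-33,30,0,0,0],[0,-31,-33,30,0,0,0],[0,-31,-33,30,0,0,0],[0,0,0,0,0,0,0]])

```text
time: 2.05
ee_pos: [0.5761, 0.0154, 0.1611]
tool_rot: [[-1.0, 0.027, -0.002], [0.027, 1.0, 0.001], [0.002, 0.001, -1.0]]
force: [-0.2, -0.7, -1.0]
grip_width: 0.0004
```

```bash
python3 -c "
from h import *
st([*lug(4),.11])
from bench import arm
import cv2
w=arm.snapshot('wrist'); cv2.imwrite('pics/w1.png',w['image'][:,:,::-1])"
```

```text
t 2.05 pos [0.5761 0.0154 0.1611] F [-0.2 -0.7 -1. ] rotfix [ 0.001  -0.0017 -0.0266]
shift tool mm [-12.5  -5.6  51.1]
```

View pics/w1.png

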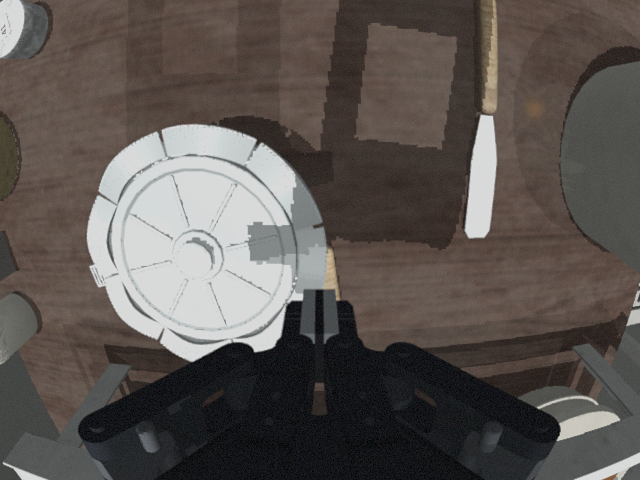

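The closed fingertips are beside and above lug 4, and the lid is clearly in view with its centre at about (198,255). I'll line up over the lug and press gently.

>>> move_arm(steps=[[0,-12,-5,20,0,0,-0.026],[0,0,0,20,0,0,0],[0,0,0,8,0,0,0],[0,0,0,0,0,0,0]])

```text
time: 2.5
ee_pos: [0.5867, 0.0143, 0.1145]
tool_rot: [[-1.0, 0.006, 0.0], [0.006, 1.0, 0.003], [-0.0, 0.003, -1.0]]
force: [-0.7, -0.2, -0.8]
grip_width: 0.0002
```

```bash
python3 -c "
from h import *
st([*lug(4),.096])"
```

```text
t 2.5 pos [0.5867 0.0143 0.1145] F [-0.7 -0.2 -0.8] rotfix [ 0.0032  0.0002 -0.0062]
shift tool mm [-1.7 -4.8 18.5]
```

>>> move_arm(steps=[[0,-2,-5,6,0,0,0],[0,0,0,4,0,0,0],[0,0,0,4,0,0,0],[0,0,0,3,0,0,0]])

```text
time: 2.9
ee_pos: [0.5906, 0.0103, 0.1008]
tool_rot: [[-1.0, 0.006, 0.007], [0.006, 1.0, 0.003], [-0.007, 0.003, -1.0]]
force: [0.5, -0.6, 0.1]
grip_width: -0.0001
```

>>> move_arm(steps=[[0,0,0,2,0,0,0],[0,0,0,2,0,0,0]])

```text
time: 3.1
ee_pos: [0.5907, 0.0103, 0.0974]
tool_rot: [[-1.0, 0.006, 0.007], [0.006, 1.0, 0.003], [-0.007, 0.003, -1.0]]
force: [-3.2, -1.0, 4.1]
grip_width: 0.0001
```

>>> move_arm(steps=[[0,0,0,2,0,0,0]])

```text
time: 3.2
ee_pos: [0.5908, 0.0103, 0.0959]
tool_rot: [[-1.0, 0.006, 0.007], [0.006, 1.0, 0.003], [-0.007, 0.003, -1.0]]
force: [-4.8, 0.7, 15.8]
grip_width: 0.0002
```

>>> move_arm(steps=[[0,0,0,2,0,0,0]])

```text
time: 3.3
ee_pos: [0.5909, 0.0103, 0.0958]
tool_rot: [[-1.0, 0.006, 0.007], [0.006, 1.0, 0.002], [-0.007, 0.002, -1.0]]
force: [-11.1, 0.0, 23.8]
grip_width: 0.0001
```

>>> move_arm(steps=[[0,0,0,-10,0,0,0],[0,20,-5,-6,0.002,-0.007,-0.006],[0,20,-5,0,0,0,0],[0,16,-4,0,0,0,0],[0,0,0,0,0,0,0]])

```text
time: 3.8
ee_pos: [0.5353, -0.0041, 0.113]
tool_rot: [[-1.0, -0.001, 0.019], [-0.001, 1.0, -0.0], [-0.019, -0.0, -1.0]]
force: [1.0, -0.6, -0.9]
grip_width: 0.0002
```

```bash
python3 -c "
from h import *
st([*lug(5),.103])"
```

```text
t 3.8 pos [ 0.5353 -0.0041  0.113 ] F [ 1.  -0.6 -0.9] rotfix [-0.0001  0.0189  0.0007]
shift tool mm [ 0.8  1.2 10. ]
```

>>> move_arm(steps=[[0,1,1,5,0,0.019,0],[0,0,0,5,0,0,0],[0,0,0,3,0,0,0],[0,0,0,3,0,0,0]])

```text
time: 4.2
ee_pos: [0.537, -0.003, 0.0968]
tool_rot: [[-1.0, -0.001, 0.001], [-0.001, 1.0, -0.0], [-0.001, -0.0, -1.0]]
force: [-3.2, -1.0, 4.6]
grip_width: -0.0002
```

>>> move_arm(steps=[[0,0,0,3,0,0,0],[0,0,0,2,0,0,0]])

```text
time: 4.4
ee_pos: [0.5371, -0.0031, 0.0958]
tool_rot: [[-1.0, -0.001, -0.002], [-0.001, 1.0, -0.001], [0.002, -0.001, -1.0]]
force: [-13.3, 0.7, 23.8]
grip_width: 0.0001
```

>>> move_arm(steps=[[0,0,0,-10,0,0,0],[0,11,-16,-4,0,0,0],[0,11,-16,0,0,0,0],[0,9,-14,0,0,0,0],[0,0,0,0,0,0,0]])

```text
time: 4.9
ee_pos: [0.5079, -0.0497, 0.1111]
tool_rot: [[-1.0, -0.004, 0.001], [-0.004, 1.0, -0.001], [-0.001, -0.001, -1.0]]
force: [-0.2, -0.2, -0.3]
grip_width: -0.0001
```

```bash
python3 -c "
from h import *
st([*lug(6),.103])"
```

```text
t 4.9 pos [ 0.5079 -0.0497  0.1111] F [-0.2 -0.2 -0.3] rotfix [-0.0013  0.0014  0.0037]
shift tool mm [2.5 0.1 8.1]
```

>>> move_arm(steps=[[0,2,0,5,0,0,0.003],[0,0,0,4,0,0,0],[0,0,0,3,0,0,0],[0,0,0,3,0,0,0]])

```text
time: 5.3
ee_pos: [0.5074, -0.049, 0.0957]
tool_rot: [[-1.0, -0.001, 0.003], [-0.001, 1.0, -0.002], [-0.003, -0.002, -1.0]]
force: [-7.4, -2.4, 30.0]
grip_width: -0.0001
```

>>> move_arm(steps=[[0,0,0,2,0,0,0],[0,0,0,2,0,0,0]])

```text
time: 5.5
ee_pos: [0.5075, -0.049, 0.0958]
tool_rot: [[-1.0, -0.003, 0.0], [-0.003, 1.0, -0.003], [-0.0, -0.003, -1.0]]
force: [-11.7, -0.2, 21.2]
grip_width: 0.0002
```

>>> move_arm(steps=[[0,0,0,-10,0,0,0],[0,-3,-18,-4,0,0,0.003],[0,-4,-18,0,0,0,0],[0,-3,-18,0,0,0,0],[0,0,0,0,0,0,0]])

```text
time: 6.0
ee_pos: [0.5197, -0.102, 0.1111]
tool_rot: [[-1.0, -0.004, 0.002], [-0.004, 1.0, -0.002], [-0.002, -0.002, -1.0]]
force: [0.4, 0.2, 0.2]
grip_width: -0.0
```

```bash
python3 -c "
from h import *
st([*lug(7),.103])"
```

```text
t 6.0 pos [ 0.5197 -0.102   0.1111] F [0.4 0.2 0.2] rotfix [-0.0024  0.0024  0.0038]
shift tool mm [ 1.8 -1.2  8.1]
```

>>> move_arm(steps=[[0,2,-1,5,0,0,0.003],[0,0,0,4,0,0,0],[0,0,0,3,0,0,0],[0,0,0,2,0,0,0]])

```text
time: 6.4
ee_pos: [0.5179, -0.1018, 0.0961]
tool_rot: [[-1.0, -0.002, 0.003], [-0.002, 1.0, -0.003], [-0.003, -0.003, -1.0]]
force: [-2.0, -3.4, 3.9]
grip_width: 0.0002
```

>>> move_arm(steps=[[0,0,0,2,0,0,0]])

```text
time: 6.5
ee_pos: [0.518, -0.1019, 0.0958]
tool_rot: [[-1.0, -0.002, 0.003], [-0.002, 1.0, -0.004], [-0.003, -0.004, -1.0]]
force: [-10.6, 0.9, 27.2]
grip_width: 0.0002
```

>>> move_arm(steps=[[0,0,0,-10,0,0,0],[0,-16,-11,-4,-0.002,0.002,0.003],[0,-16,-10,0,0,0,0],[0,-15,-10,0,0,0,0],[0,0,0,0,0,0,0]])

```text
time: 7.0
ee_pos: [0.5659, -0.1303, 0.1105]
tool_rot: [[-1.0, -0.002, -0.0], [-0.002, 1.0, 0.001], [0.0, 0.001, -1.0]]
force: [0.5, 0.1, 0.2]
grip_width: 0.0002
```

```bash
python3 -c "
from h import *
st([*lug(0),.103])"
```

```text
t 7.0 pos [ 0.5659 -0.1303  0.1105] F [0.5 0.1 0.2] rotfix [ 0.0008 -0.      0.0019]
shift tool mm [ 1.3 -2.2  7.5]
```

>>> move_arm(steps=[[0,1,-2,5,0,0,0.002],[0,0,0,3,0,0,0],[0,0,0,3,0,0,0],[0,0,0,2,0,0,0]])

```text
time: 7.4
ee_pos: [0.5635, -0.1308, 0.0963]
tool_rot: [[-1.0, -0.001, -0.001], [-0.001, 1.0, 0.001], [0.001, 0.001, -1.0]]
force: [0.3, -0.8, 3.9]
grip_width: 0.0
```

>>> move_arm(steps=[[0,0,0,2,0,0,0]])

```text
time: 7.5
ee_pos: [0.5637, -0.1309, 0.0958]
tool_rot: [[-1.0, -0.001, -0.0], [-0.001, 1.0, 0.001], [0.0, 0.001, -1.0]]
force: [-6.7, 1.3, 20.2]
grip_width: 0.0
```

Lug 1 next (dx=+54.6, dy=+10.8).

>>> move_arm(steps=[[0,0,0,-10,0,0,0],[0,-18,3,-4,0,0,0.002],[0,-18,3,0,0,0,0],[0,-18,4,0,0,0,0],[0,0,0,0,0,0,0]])

```text
time: 8.0
ee_pos: [0.6173, -0.1193, 0.111]
tool_rot: [[-1.0, 0.001, -0.002], [0.001, 1.0, 0.002], [0.002, 0.002, -1.0]]
force: [-0.1, -0.5, -0.0]
grip_width: -0.0002
```

```bash
python3 -c "
from h import *
st([*lug(1),.103])"
```

```text
t 8.0 pos [ 0.6173 -0.1193  0.111 ] F [-0.1 -0.5 -0. ] rotfix [ 0.0022 -0.0018 -0.0013]
shift tool mm [-1.1 -0.8  8. ]
```

>>> move_arm(steps=[[0,-1,-1,5,0.002,-0.002,0],[0,0,0,3,0,0,0],[0,0,0,3,0,0,0],[0,0,0,2,0,0,0]])

```text
time: 8.4
ee_pos: [0.6163, -0.1201, 0.097]
tool_rot: [[-1.0, 0.001, -0.001], [0.001, 1.0, 0.001], [0.001, 0.001, -1.0]]
force: [2.3, 0.9, 4.8]
grip_width: 0.0
```

>>> move_arm(steps=[[0,0,0,2,0,0,0]])

```text
time: 8.5
ee_pos: [0.6165, -0.1202, 0.0959]
tool_rot: [[-1.0, 0.001, -0.0], [0.001, 1.0, 0.001], [0.0, 0.001, -1.0]]
force: [-5.4, 2.4, 17.1]
grip_width: -0.0001
```

Lug 2 (dx=+31, dy=+46.8).

>>> move_arm(steps=[[0,0,0,-10,0,0,0],[0,-10,16,-4,0,0,0],[0,-10,16,0,0,0,0],[0,-10,15,0,0,0,0],[0,0,0,0,0,0,0]])

```text
time: 9.0
ee_pos: [0.648, -0.0693, 0.1104]
tool_rot: [[-1.0, 0.003, -0.001], [0.003, 1.0, 0.001], [0.001, 0.001, -1.0]]
force: [-0.8, -0.1, 0.7]
grip_width: -0.0001
```

```bash
python3 -c "
from h import *
st([*lug(2),.103])"
```

```text
t 9.0 pos [ 0.648  -0.0693  0.1104] F [-0.8 -0.1  0.7] rotfix [ 0.0013 -0.001  -0.0026]
shift tool mm [ 0.4 -4.1  7.4]
```

>>> move_arm(steps=[[0,0,-4,5,0,0,-0.002],[0,0,0,3,0,0,0],[0,0,0,3,0,0,0],[0,0,0,2,0,0,0]])

```text
time: 9.4
ee_pos: [0.6484, -0.0718, 0.096]
tool_rot: [[-1.0, -0.002, -0.002], [-0.002, 1.0, 0.002], [0.002, 0.002, -1.0]]
force: [-1.1, 1.7, 10.1]
grip_width: 0.0001
```

>>> move_arm(steps=[[0,0,0,2,0,0,0]])

```text
time: 9.5
ee_pos: [0.6486, -0.0719, 0.0958]
tool_rot: [[-1.0, -0.001, -0.001], [-0.001, 1.0, 0.002], [0.001, 0.002, -1.0]]
force: [-6.6, 3.4, 21.3]
grip_width: -0.0002
```

Lug 3 (dx=-13.5, dy=+52).

>>> move_arm(steps=[[0,0,0,-10,0,0,0],[0,4,17,-4,0,0,0],[0,5,17,0,0,0,0],[0,4,16,0,0,0,0],[0,0,0,0,0,0,0]])

```text
time: 10.0
ee_pos: [0.6331, -0.0186, 0.1096]
tool_rot: [[-1.0, 0.001, -0.003], [0.001, 1.0, 0.003], [0.003, 0.003, -1.0]]
force: [-0.7, -0.6, 0.0]
grip_width: 0.0003
```

```bash
python3 -c "
from h import *
st([*lug(3),.103])"
```

```text
t 10.0 pos [ 0.6331 -0.0186  0.1096] F [-0.7 -0.6  0. ] rotfix [ 0.0026 -0.003  -0.0009]
shift tool mm [-2.1 -1.1  6.6]
```

>>> move_arm(steps=[[0,-2,-1,4,0.002,-0.002,0],[0,0,0,3,0,0,0],[0,0,0,3,0,0,0],[0,0,0,2,0,0,0]])

```text
time: 10.4
ee_pos: [0.6349, -0.0185, 0.0965]
tool_rot: [[-1.0, -0.001, -0.001], [-0.001, 1.0, 0.0], [0.001, 0.0, -1.0]]
force: [-1.7, 1.4, 4.7]
grip_width: -0.0005
```

>>> move_arm(steps=[[0,0,0,2,0,0,0]])

```text
time: 10.5
ee_pos: [0.6351, -0.0185, 0.0958]
tool_rot: [[-1.0, -0.001, -0.002], [-0.001, 1.0, 0.001], [0.002, 0.001, -1.0]]
force: [-8.7, 3.6, 21.0]
grip_width: 0.0
```

>>> move_arm(steps=[[0,0,0,-20,0,0,0],[0,15,20,-40,0,0,0],[0,30,40,-20,0,0,0],[0,30,40,-20,0,0,0],[0,30,40,-10,0,0,0]])

```text
time: 11.0
ee_pos: [0.5334, 0.1137, 0.2044]
tool_rot: [[-1.0, 0.011, -0.004], [0.011, 1.0, 0.0], [0.004, -0.0, -1.0]]
force: [0.3, 1.0, -0.5]
grip_width: 0.0
```

>>> move_arm(steps=[[0,30,40,0,0,0,0],[0,30,40,0,0,0,0],[0,10,40,0,0,0,0],[0,0,0,0,0,0,0]])

```text
time: 11.4
ee_pos: [0.4612, 0.2401, 0.2071]
tool_rot: [[-1.0, 0.011, 0.001], [0.011, 1.0, 0.002], [-0.001, 0.002, -1.0]]
force: [-0.1, -1.3, -0.9]
grip_width: -0.0001
```

```bash
cat > chk.py <<'E'
import sys; tag=sys.argv[1]
from h import *
from bench import arm
import cv2
st()
Q=[];ims=[]
for n in ["top","scene"]:
    s=arm.snapshot(n); W=cloud(s); im=s["image"][:,:,::-1]
    cv2.imwrite(f"pics/{n}_{tag}.png",im)
    u,v=(288,200) if n=="top" else (318,228)
    ims.append(cv2.resize(im[v-60:v+60,u-75:u+75],None,fx=2.6,fy=4*.65,interpolation=cv2.INTER_CUBIC))
    old=cloud(dict(np.load(n+"0.npz")))
    for nm,WW in (("old",old),("new",W)):
        d=WW[...,:2]-C; r=np.hypot(d[...,0],d[...,1]); a=np.degrees(np.arctan2(d[...,1],d[...,0]))
        row=[]
        for k in range(8):
            da=(a-(YAW+45*k)+180)%360-180
            m=(abs(da)<6)&(r>.067)&(r<.077)&(abs(WW[...,2]-.096)<.02)
            row.append(float(np.round(np.mean(WW[m][:,2])*1000,1)))
        dk=np.mean(WW[(r>.057)&(r<.062)&(abs(WW[...,2]-.096)<.02)][:,2])*1000
        vt=np.mean(WW[(r<.007)&(abs(WW[...,2]-.1)<.02)][:,2])*1000
        print(n,nm,row,"deck",dk.round(1),"vent",vt.round(1))
        m=(WW[...,2]>.077)&(WW[...,2]<.091)&(r>.084)&(r<.1)&(a<-60)&(a>-95); T=WW[m].mean(0); print("  tab",T.round(4))
        e=WW[(r<.09)&(WW[...,2]>.088)&(WW[...,2]<.12)]; print("  lid extents x,y",np.percentile(e[:,0],[.5,99.5]).mean().round(4),np.percentile(e[:,1],[.5,99.5]).mean().round(4))
cv2.imwrite(f"pics/crop_{tag}.png",np.hstack(ims))
E
python3 chk.py a
```

```text
t 11.4 pos [0.4612 0.2401 0.2071] F [-0.1 -1.3 -0.9] rotfix [ 0.0021  0.0014 -0.0108]
top old [98.9, 98.9, 99.6, 100.1, 98.5, 99.6, 99.1, 99.6] deck 96.0 vent 103.5
  tab [ 0.5947 -0.1484  0.0845]
  lid extents x,y 0.5753 -0.0611
top new [95.4, 95.8, 96.0, 95.9, 95.8, 95.8, 95.3, 95.9] deck 96.0 vent 104.1
  tab [ 0.5948 -0.1485  0.0849]
  lid extents x,y 0.5753 -0.0605
scene old [98.5, 98.6, 98.1, 98.0, 98.0, 99.2, 99.0, 97.1] deck 95.4 vent 103.3
  tab [ 0.595  -0.1492  0.0845]
  lid extents x,y 0.5755 -0.0628
scene new [94.8, 95.4, 95.8, 95.7, 96.0, 95.1, 95.1, 94.6] deck 95.1 vent 102.1
  tab [ 0.5951 -0.1492  0.0844]
  lid extents x,y 0.5752 -0.0628
```

View pics/crop_a.png

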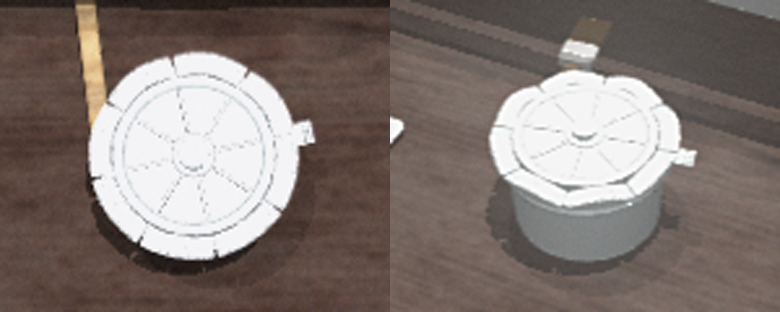

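All eight lugs now read flush (about 95.5 mm against a deck of 96.0), where they read 98.5–100 before. The tub hasn't moved and the vent is still up. Next is the vent.

>>> move_arm(steps=[[0,-20,-50,0,0,0,-0.01],[0,-20,-45,0,0,0,0],[0,-20,-45,10,0,0,0],[0,-20,-45,20,0,0,0],[0,-20,-45,20,0,0,0]])

```text
time: 12.0
ee_pos: [0.5601, 0.0125, 0.163]
tool_rot: [[-1.0, -0.001, 0.008], [-0.001, 1.0, -0.002], [-0.008, -0.002, -1.0]]
force: [1.1, 1.1, 0.4]
grip_width: -0.0002
```

```bash
python3 -c "
from h import *
st([*C,.115])"
```

```text
t 12.0 pos [0.5601 0.0125 0.163 ] F [1.1 1.1 0.4] rotfix [-0.0019  0.0081  0.0008]
shift tool mm [-16.  -74.   48.3]
```

>>> move_arm(steps=[[0,-6,-35,10,0,0.008,0],[0,-5,-25,15,0,0,0],[0,-3,-10,15,0,0,0],[0,0,0,5,0,0,0],[0,0,0,0,0,0,0]])

```text
time: 12.5
ee_pos: [0.573, -0.0751, 0.1114]
tool_rot: [[-1.0, 0.018, -0.006], [0.018, 1.0, -0.003], [0.006, -0.004, -1.0]]
force: [-0.4, 1.1, -0.0]
grip_width: -0.0
```

```bash
python3 -c "
from h import *
st([*C,.104])"
```

```text
t 12.5 pos [ 0.573  -0.0751  0.1114] F [-0.4  1.1 -0. ] rotfix [-0.0035 -0.0062 -0.0177]
shift tool mm [-3.4 13.7  7.4]
```

>>> move_arm(steps=[[0,-3,10,0,-0.003,-0.006,-0.018],[0,0,3,0,0,0,0],[0,0,0,2,0,0,0],[0,0,0,0,0,0,0]])

```text
time: 12.9
ee_pos: [0.5771, -0.057, 0.1113]
tool_rot: [[-1.0, -0.007, 0.003], [-0.007, 1.0, 0.0], [-0.003, 0.0, -1.0]]
force: [0.2, 0.3, 0.9]
grip_width: -0.0001
```

```bash
python3 -c "
from h import *
st([*C,.104])"
```

```text
t 12.9 pos [ 0.5771 -0.057   0.1113] F [0.2 0.3 0.9] rotfix [0.0001 0.0029 0.0071]
shift tool mm [ 0.6 -4.5  7.3]
```

>>> move_arm(steps=[[0,0,-4,3,0,0.002,0.006],[0,0,0,3,0,0,0],[0,0,0,3,0,0,0],[0,0,0,2,0,0,0]])

```text
time: 13.3
ee_pos: [0.5781, -0.0602, 0.1014]
tool_rot: [[-1.0, -0.003, 0.003], [-0.003, 1.0, -0.0], [-0.003, -0.0, -1.0]]
force: [-1.3, 1.3, 3.4]
grip_width: -0.0001
```

>>> move_arm(steps=[[0,0,0,2,0,0,0]])

```text
time: 13.4
ee_pos: [0.5781, -0.0602, 0.0995]
tool_rot: [[-1.0, -0.002, 0.003], [-0.002, 1.0, -0.0], [-0.003, -0.0, -1.0]]
force: [-1.6, 0.8, 4.6]
grip_width: -0.0001
```

>>> move_arm(steps=[[0,0,0,2,0,0,0]])

```text
time: 13.5
ee_pos: [0.5782, -0.0602, 0.0989]
tool_rot: [[-1.0, -0.002, 0.003], [-0.002, 1.0, -0.0], [-0.003, -0.0, -1.0]]
force: [-10.0, 3.3, 23.0]
grip_width: 0.0002
```

>>> move_arm(steps=[[0,0,0,1.5,0,0,0]])

```text
time: 13.6
ee_pos: [0.5782, -0.0602, 0.0989]
tool_rot: [[-1.0, -0.002, 0.003], [-0.002, 1.0, 0.0], [-0.003, 0.0, -1.0]]
force: [-7.2, 2.0, 15.2]
grip_width: 0.0002
```

The vent has bottomed at 98.9 mm. Now I'll withdraw straight up and then to the side.

>>> move_arm(steps=[[0,0,0,-20,0,0,0],[0,10,10,-40,0,0,0],[0,25,40,-30,0,0,0],[0,25,40,-20,0,0,0],[0,20,40,0,0,0,0]])

```text
time: 14.1
ee_pos: [0.4999, 0.0643, 0.2084]
tool_rot: [[-1.0, 0.007, 0.002], [0.007, 1.0, -0.0], [-0.002, -0.0, -1.0]]
force: [1.2, 0.8, 0.3]
grip_width: 0.0002
```

>>> move_arm(steps=[[0,15,40,0,0,0,0],[0,10,40,0,0,0,0],[0,10,40,0,0,0,0],[0,0,0,0,0,0,0],[0,0,0,0,0,0,0]])

```text
time: 14.6
ee_pos: [0.4621, 0.1923, 0.2088]
tool_rot: [[-1.0, 0.003, 0.007], [0.003, 1.0, 0.001], [-0.007, 0.001, -1.0]]
force: [-0.6, 0.3, 0.4]
grip_width: 0.0001
```

```bash
python3 chk.py b
```

```text
t 14.6 pos [0.4621 0.1923 0.2088] F [-0.6  0.3  0.4] rotfix [ 0.001   0.0066 -0.0027]
top old [98.9, 98.9, 99.6, 100.1, 98.5, 99.6, 99.1, 99.6] deck 96.0 vent 103.5
  tab [ 0.5947 -0.1484  0.0845]
  lid extents x,y 0.5753 -0.0611
top new [95.6, 95.9, 95.7, 95.6, 95.4, 95.7, 95.9, 95.8] deck 95.9 vent 98.9
  tab [ 0.5949 -0.1486  0.0848]
  lid extents x,y 0.5755 -0.0612
scene old [98.5, 98.6, 98.1, 98.0, 98.0, 99.2, 99.0, 97.1] deck 95.4 vent 103.3
  tab [ 0.595  -0.1492  0.0845]
  lid extents x,y 0.5755 -0.0628
scene new [95.2, 95.2, 95.2, 95.7, 94.9, 95.4, 94.6, 94.1] deck 95.1 vent 99.1
  tab [ 0.5949 -0.1493  0.0846]
  lid extents x,y 0.5754 -0.0627
```

View pics/top_b.png

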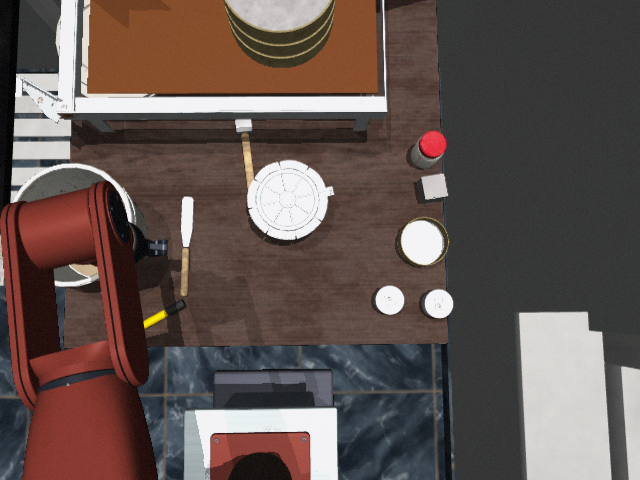

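View pics/crop_b.png

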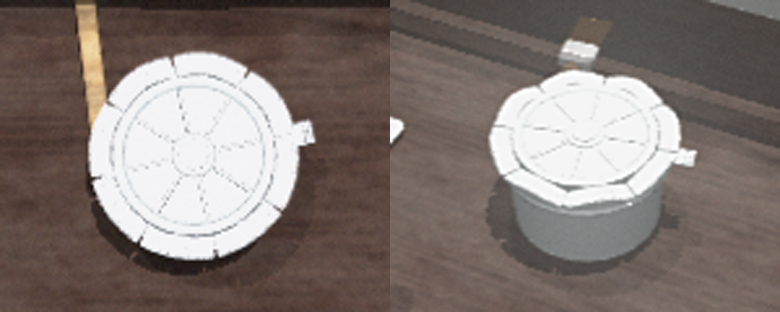

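The top view shows the lid flush at (288,200), the bystanders where they were, and the arm clear to the left. Handing in.

```bash
python3 -c "
from bench import arm
print(arm.hand_in())"
```

```text
the job is handed in; nothing more can be done
None
```

The lid is sealed: all eight lugs were pressed flush first, and only then was the vent plug pushed fully in. I handed the job in at about 14.7 s of the 61 s allowed.

- **Lugs:** I pressed each one straight down with closed fingertips, in the order 4, 5, 6, 7, 0, 1, 2, 3. A check before touching the vent showed all eight at about 95.3–96.0 mm from the top camera. The deck ring reads 96.0 mm, and the lugs had stood at 98.5–100 mm at the start.
- **Vent:** its top went from 103.5 to 98.9 mm, against 99 mm expected when home.
- **Force:** the lugs and the vent yielded at about 4–5 N. Force against the hard stop was mostly 15–27 N, with one peak of 30 N on lug 6, firmer than I intended.
- **Tub and surroundings:** the tub moved less than 1 mm by the pull tab and lid outline. The tins, sieve and spatula look unmoved by eye in the top view; I did not measure them.
- **Finish:** the arm ended touching nothing, about 0.27 m to the side of the lid and 0.11 m above it.
- **Disagreement between cameras:** the scene camera reads up to about 1 mm lower, with lugs at 94.1–95.7 mm and deck at 95.1 mm. That is within its 2 mm calibration, and it also shows the lugs about level with the deck.

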